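Moisture reading on a carved panel

ROBOT

A 6-joint arm with a two-finger parallel gripper is mounted at the origin on the work surface. World frame = base frame: x ahead of the robot, y to its left, z up, the work surface at z = 0. Lengths are in m, angles in degrees, forces in N, time in s.
With the tool pointing down it reaches from about 0.3 to 0.875 m from the base axis. Payload 6.4 kg.
Tool frame: the origin (TCP) lies midway between the tips of the shut fingers; the grasp point (between the pads) lies 19 mm behind it; x points along the fingers, z is the direction in which the jaws open and shut, and the axes are right-handed (so a half turn about x gives the same grasp; the last joint's range is limited). The gripper opens to 85 mm and grips with 20 to 120 N. Pads are 22 mm wide; open, the fingers measure 114 mm over their backs; the gripper's body (76 mm by 85 mm) begins 54 mm behind the grasp point. The pads swing forward as they close: fully open they stand 13 mm farther back than shut.
Start: joints at [-85.674, 10.359, 92.074, -0, 77.567, -11.82], TCP at [0.16, -0.552, 0.231] pointing down, gripper open.
Joint ranges: [-171.53, 171.53], [-51.25, 118.39], [17.06, 147.69], [-65.23, 245.23], [0, 150.52], [-178.68, 178.68]. Speed limits (degrees/s): [147.25, 147.25, 172.46, 180, 180, 180].

INTERFACE

Orientations are given as a 3x3 rotation matrix whose columns are the frame's x, y, z axes.
In Python, from cell import arm gives the robot as it stands.
- The arm moves only by the tool move_arm, never from a script. Its argument "steps" is one flat list of numbers, 6 for each row, row after row: the shift along the tool's x, y, z in cm, then the turn, a rotation vector about the tool's x, y, z in rad. A call has 1 to 20 rows; each row is the pose to reach, as a shift and turn from the pose commanded when the call began, along the tool's axes at that moment; what a row does not reach only later rows make up. A row lasts 1/8 s, in which the tool goes at most 62.5 mm and 10.7 degrees, less where a joint would pass 70% of its speed; a pose out of reach is approached as far as the arm can. A call with a gripper value outside its range is refused whole. "claw" is the gripper's target within -1 to 1 (fully open at 1, half-way at 0, shut at -1), set as the call begins (left out, the last holds). The fingers move at their own pace and stop on an object; "squeeze" is the grip in N (left out, the last holds). Time passes only in rows, so rows that repeat a pose let the fingers close. It gives the time, the measured TCP pose, the force and the opening at its end, in the units of the state.
- arm.read_state(): the state, without advancing time (a new reading comes with each control period).
- arm.snapshot(name): name is "scene" or "top" or "wrist"; returns a dict with "frame" (480x640x3 uint8, blue, green, red), "intrinsics" (3x3 intrinsics, pixels), "T" (4x4, takes a point from camera to world coordinates); the wrist camera has in their place "mount" (4x4, takes a point from camera to tool coordinates, whose origin is the TCP and whose axes are the tool frame's). Camera axes: x right, y up, looking along -z (the intrinsics and any distortion apply to the point x, -y, -z); pixel columns grow to the right and rows downward; lengths in m; the calibration is good to about 2 mm. A picture is of the moment at which its call begins: read the wrist's pose just before it. There is no depth.
- arm.hand_in(): hands the job in, once; it reports no verdict.
The state is a dict: "time_s": time; "joint_positions": joint angles; "qvel": joint speeds; "tau": joint torques, N m; "tcp_pos": TCP position; "eef_rot": TCP orientation; "contact_force": force on the tool from outside, world axes, zero at the start; "moment": the same for the moment, N m; "width": finger opening in m.
Only numpy, scipy, OpenCV 4.12 (cv2) and the standard library are available. Lean on these libraries where they do the work, as an engineer would, in place of code of your own. Each camera call takes 0.05 s, during which the arm holds its last target.

TASK

Take a moisture reading of the carved panel. First lift the meter's stiff flip-up screen, which has a bar handle, until it is about 60 degrees open and leave it standing there; then take the yellow probe out of its stand and hold it upright with its sprung tip on the red dot (not the blue one), pressed only lightly, so that the tip is pushed about half way in. Finish like that, still holding the probe on the dot, and leave the mallet, jar and gouge where they are.

Things in the scene. Friction and masses are not known exactly. Their poses are not given: they have to be found in the camera images.
- meter: Grey moisture meter fixed to the bench, left or right of the panel: case 130 deep (x) x 150 wide (y) x 45 high. Origin on the bench, under the middle of the case's front edge (the handle side); its x axis points from that edge to the rear hinge, z up.
- screen (a joint): Flip-up screen (a 130 x 150 x 8 mm plate covering the case like a lid), hinged along the rear edge of the case. 0 = lying shut on the case, grows as its front edge rises, pi/3 = 60 degrees open, stop at 1.9 rad. It starts 0 to 0.25 rad open. The hinge is stiff: it needs about 4 to 6 N at the handle and stays wherever it is left.
- screen_handle (a point): Middle of the screen's orange handle: a round bar, 12 mm thick, 100 mm long along the meter's y, held by two 10 mm stalks (45 mm either side of the middle) 45 mm in front of the screen's front edge; bar and screen plate lie in one plane. 52 mm above the bench when shut. It travels on an arc of radius 175 mm about the hinge line.
- screen_hinge (a point): Middle of the screen's hinge line, 52 mm above the bench, at the rear of the case; the line runs along the meter's y.
- stand: Dark wooden block 75 x 75 x 58 mm, fixed to the bench, on the other side of the panel from the meter. A round hole of 19 mm, 54 mm deep, in the middle of its top holds the probe. Origin at the centre of its underside.
- probe: Yellow hand probe, about 120 g, standing upright in the stand. Handle 26 (its x) x 20 (its y) x 75 mm tall; below it a steel nose 14 mm thick and 32 mm long, and below that the sprung tip. Origin at the centre of the underside of the handle, which rests on the stand's top; z points up along the probe. The handle's top is at +75 mm, the tip's end at -48 mm (tip out).
- plunger (a joint): How far the probe's sprung tip is pushed in: 0 = fully out, 0.012 m = fully in. The spring takes about 1 N to start, 3.1 N half way (6 mm) and 5.2 N fully in.
- probe_tip (a point): End of the brass sprung tip (an 8 mm ball on the probe's axis, moves with the plunger).
- panel: Pale carved wooden panel 240 (x) x 260 (y) mm, fixed on the bench between two bench dogs, with a rosette in the middle (reaching 42 mm from its centre), scrolls in the corners and a 16 mm border. Its sunk flat ground is 30 mm above the bench, the relief and border reach at most 44 mm. Origin at the centre of its underside.
- red_dot_mid (a point): Centre of the red dot, flat, 20 mm across, on the panel's sunk ground (30 mm above the bench), in the bare ground on one side of the rosette: the spot to measure.
- blue_dot_mid (a point): Centre of the blue dot, same size, in the bare ground on the other side of the rosette: a spot already measured, not to be used.
- mallet: Bystander: wooden carver's mallet standing on its head, beyond the panel; 84 mm across, 222 mm tall. Origin at the centre of its underside.
- wax_jar: Bystander: amber wax jar with brass lid, beyond the panel; 64 mm across, 65 mm tall. Origin at the centre of its underside.
- gouge: Bystander: short palm gouge, wooden handle and steel blade, about 135 mm long along its x and 26 mm wide, lying beyond the panel. Origin under the middle.
Not all that is in view belongs to the job. Of the things shaped like the probe, the yellow one is meant. Several things have the shape of the meter; the one meant has the colours described above.

How it is judged:
By the outcome, as a careful person would: the job done as asked, in the order asked, and still so for the second after the job is handed in, while the arm keeps its last pose, push and grip.
It also fails if it takes over 59 s, if anything falls off the work surface, if the arm or the gripper's body presses on something with over 40 N, if the wrist force passes 120 N, or if a joint passes its speed limit or range.

## Working session

There is one attempt and no reset: what is moved stays moved. The work goes in short steps, Python scripts to look and compute and a tool call to move; the robot and the scene stay as the last step left them, time stands still between calls to the robot, and variables do not carry over. Pictures are saved under pics/ and viewed, and the job is handed in when it is done.

Besides the shell and the picture viewer there is one more tool, called as a command line: name --argument value ..., lists and objects as JSON in quotes. move_arm: Moves the arm, as the interface text tells. Its arguments: {"type":"object","properties":{"steps":{"type":"array"},"claw":{"type":"number"},"squeeze":{"type":"number"}},"required":["steps"]}

```bash
mkdir -p pics; python3 - <<'E'
from cell import arm
import cv2,numpy as np
s=arm.read_state();print({k:np.round(v,3).tolist() for k,v in s.items()})
for n in("scene","top","wrist"):
    d=arm.snapshot(n);cv2.imwrite(f"pics/{n}0.png",d["frame"])
    print(n,d["intrinsics"].tolist() if hasattr(d["intrinsics"],'tolist') else d["intrinsics"],np.round(d.get("T",d.get("mount")),4).tolist(),d.keys())
E
```

```text
{'time_s': 0.0, 'joint_positions': [-85.674, 10.404, 92.132, 0.003, 77.566, -11.818], 'qvel': [0.034, 0.01, 0.107, -0.024, 0.064, -0.088], 'tau': [-0.002, -44.488, -35.133, -0.0, 0.009, 0.0], 'tcp_pos': [0.16, -0.552, 0.23], 'eef_rot': [[-0.0, 0.961, 0.278], [0.002, 0.278, -0.961], [-1.0, 0.0, -0.002]], 'contact_force': [-0.59, -0.936, 1.021], 'moment': [0.015, -0.056, -0.02], 'width': 0.085}
scene [[610.8363461836815, 0.0, 310.79400324230363], [0.0, 610.8363461836815, 239.67453093963823], [0.0, 0.0, 1.0]] [[0.5628, -0.4375, 0.7013, 1.6405], [0.8263, 0.3225, -0.4618, -0.6447], [-0.0241, 0.8394, 0.543, 0.9083], [0.0, 0.0, 0.0, 1.0]] dict_keys(['frame', 'intrinsics', 'T'])
top [[515.1041509154427, 0.0, 312.78598561391425], [0.0, 515.1041509154427, 242.60388109946592], [0.0, 0.0, 1.0]] [[0.0193, 0.9995, -0.0257, 0.4951], [-0.9997, 0.0188, -0.0183, 0.0325], [-0.0178, 0.026, 0.9995, 1.2508], [0.0, 0.0, 0.0, 1.0]] dict_keys(['frame', 'intrinsics', 'T'])
wrist [[345.2064809812353, 0.0, 316.23191794606805], [0.0, 345.2064809812353, 245.25360277626365], [0.0, 0.0, 1.0]] [[-0.0008, 0.2648, -0.9643, -0.1426], [0.0003, 0.9643, 0.2648, 0.0678], [1.0, -0.0, -0.0008, 0.0001], [0.0, 0.0, 0.0, 1.0]] dict_keys(['frame', 'intrinsics', 'mount'])
```

View pics/scene0.png

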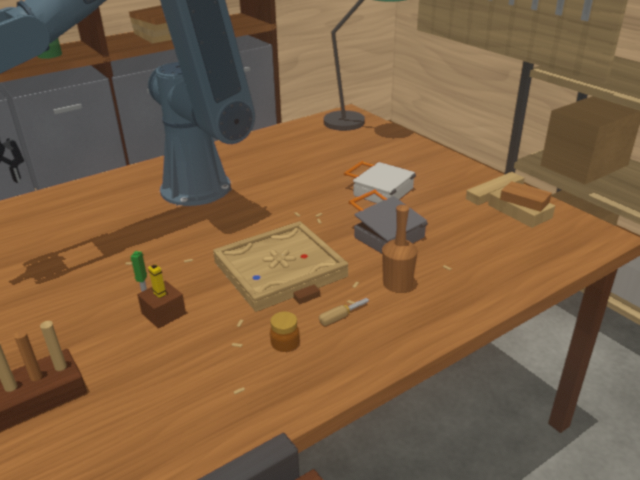

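View pics/top0.png

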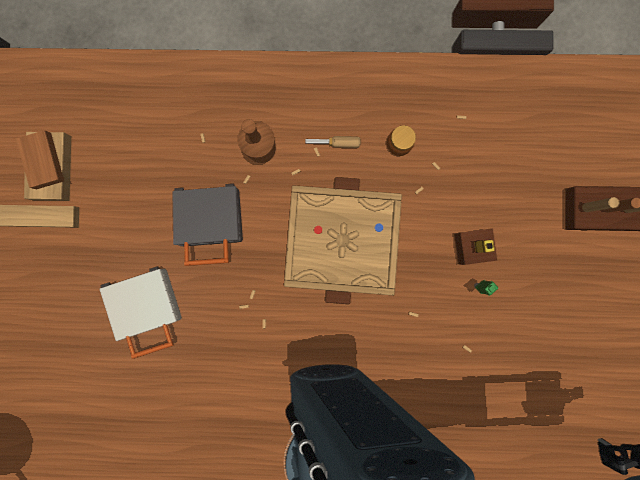

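View pics/wrist0.png

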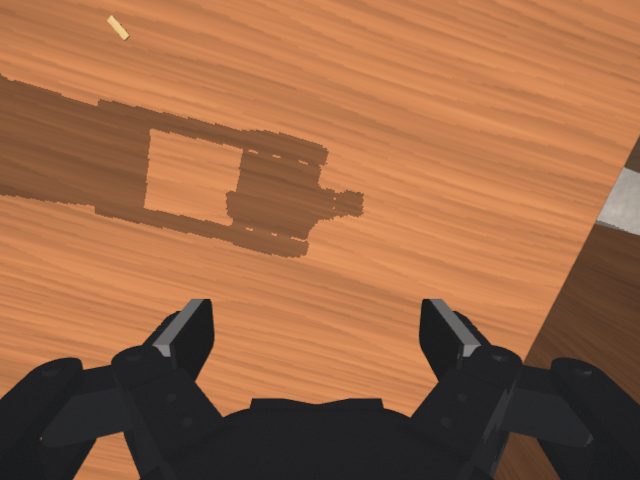

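```bash
cat > h.py <<'E'
import numpy as np, cv2
from cell import arm
def px2w(K,T,u,v,z):
    p=np.array([(u-K[0,2])/K[0,0],-(v-K[1,2])/K[1,1],-1.0]); d=T[:3,:3]@p; o=T[:3,3]
    return o+d*(z-o[2])/d[2]
def w2px(K,T,P):
    q=T[:3,:3].T@(np.asarray(P)-T[:3,3]); return np.array([K[0,2]+K[0,0]*q[0]/-q[2],K[1,2]-K[1,1]*q[1]/-q[2]])
def cam(n):
    s=arm.read_state(); d=arm.snapshot(n); K=np.array(d["intrinsics"])
    if n=="wrist":
        W=np.eye(4);W[:3,:3]=s["eef_rot"];W[:3,3]=s["tcp_pos"];T=W@np.array(d["mount"])
    else: T=np.array(d["T"])
    return d["frame"],K,T,s
def crop(f,name,x0,y0,x1,y1,k):
    cv2.imwrite("pics/"+name,cv2.resize(f[y0:y1,x0:x1],None,fx=k,fy=k,interpolation=cv2.INTER_CUBIC))
E
python3 - <<'E'
import cv2
from h import *
t=cv2.imread("pics/top0.png");s=cv2.imread("pics/scene0.png")
crop(t,"t1.png",90,170,250,290,5)
crop(t,"t2.png",280,170,410,310,4)
crop(t,"t3.png",440,210,520,310,6)
crop(s,"s1.png",330,150,450,260,6)
crop(s,"s2.png",110,230,210,330,6)
E
```

```text
(no output)
```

View pics/t1.png

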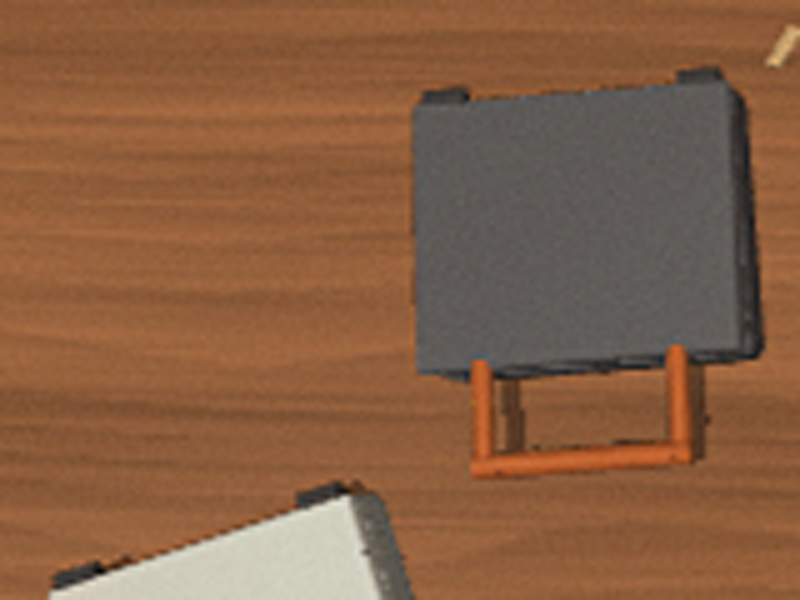

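View pics/t2.png

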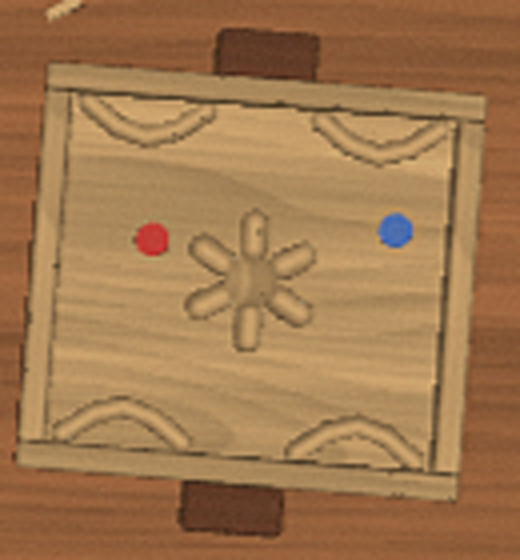

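View pics/t3.png

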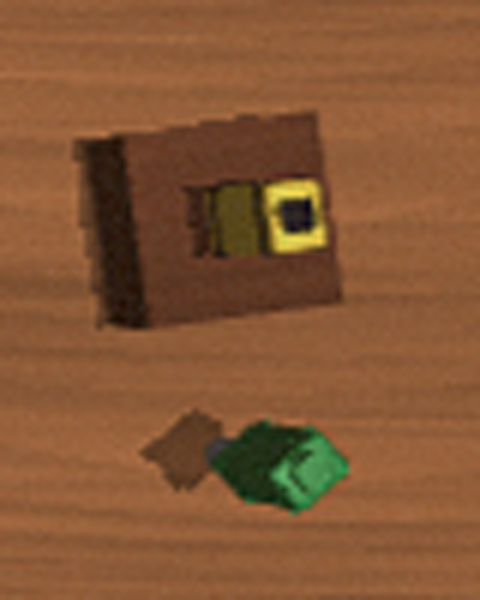

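View pics/s1.png

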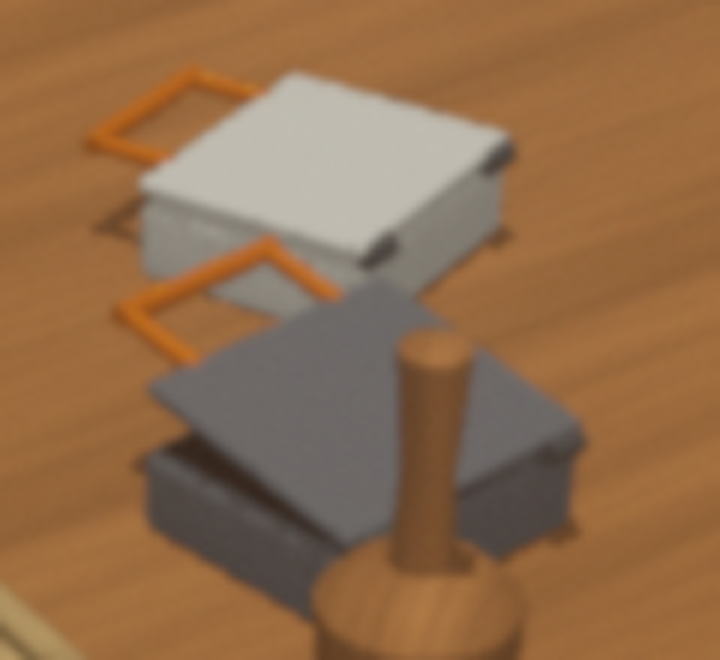

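View pics/s2.png

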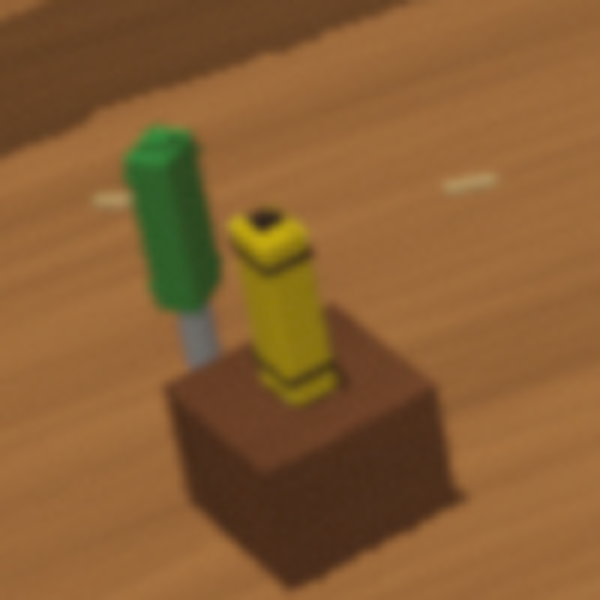

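```bash
cat > fit.py <<'E'
from h import *
from scipy.optimize import least_squares
_,Kt,Tt,s=cam("top");_,Ks,Ts,_=cam("scene")
def un(p,o,k): return (np.array(p)+.5)/k-.5+np.array(o)
L=[] # meter: local (a=distance from hinge toward handle, y, dz), cam, px
c=lambda cam_,p:(cam_,un(p,(90,170),5) if cam_=='t' else un(p,(330,150),6))
obs=[((.175,.05,0),*c('t',(472,467))),((.175,-.05,0),*c('t',(691,452))),
((.13,.075,.004),*c('t',(418,372))),((.13,-.075,.004),*c('t',(744,350))),((0,.075,.004),*c('t',(415,105))),((0,-.075,.004),*c('t',(735,85))),
((.175,-.05,0),*c('s',(120,310))),((.175,.05,0),*c('s',(268,245))),((.13,-.075,.004),*c('s',(150,388))),((.13,.075,.004),*c('s',(375,280))),((0,.075,.004),*c('s',(582,432))),((0,-.075,.004),*c('s',(345,545)))]
def pt(q,l):
    x,y,w,th=q; a,b,dz=l
    lx=.13-a*np.cos(th)+dz*0+dz*np.sin(th)*1; lz=.052+a*np.sin(th)+dz*np.cos(th)
    return np.array([x+np.cos(w)*lx-np.sin(w)*b,y+np.sin(w)*lx+np.cos(w)*b,lz])
def res(q): return np.concatenate([w2px(*((Kt,Tt) if k=='t' else (Ks,Ts)),pt(q,l))-p for l,k,p in obs])
r=least_squares(res,[.5,.27,0,.1]);print("meter",r.x,np.degrees(r.x[2:]));print(r.fun.reshape(-1,2).round(1).tolist())
print("handle",pt(r.x,(.175,0,0)),"hinge",pt(r.x,(0,0,0)))
t3=lambda p,z:px2w(Kt,Tt,*un(p,(440,210),6),z)
C=[t3(p,.058) for p in((125,137),(315,112),(342,300),(148,327))];print("stand top",np.mean(C,0),[np.linalg.norm(C[i]-C[i-1]).round(4) for i in range(4)])
d=C[0]-C[1];print("yaw of +y edge",np.degrees(np.arctan2(-d[0],d[1])));d=C[1]-C[2];print(np.degrees(np.arctan2(d[1],d[0])))
print("probe top",t3((296,216),.133)); 
S=lambda p:un(p,(110,230),6)
print("probe via scene top",px2w(Ks,Ts,*S((268,225)),.133),"base",px2w(Ks,Ts,*S((300,385)),.058))
t2=lambda p,z:px2w(Kt,Tt,*un(p,(280,170),4),z)
print("red",t2((153,240),.03),"blue",t2((396,230),.03))
E
python3 fit.py
```

```text
meter [0.51953587 0.29901432 0.08451145 0.18179962] [ 4.84214928 10.41635079]
[[0.3, -0.1], [0.2, 0.1], [-0.4, -0.0], [-0.3, 0.1], [-0.1, -0.9], [-0.2, -1.3], [-1.0, 1.2], [0.7, 0.4], [-1.6, -1.2], [0.5, -1.2], [-0.1, -1.6], [-0.4, -0.4]]
handle [0.47757019 0.29545927 0.08363997] hinge [0.6490719  0.30998773 0.052     ]
stand top [ 0.52499832 -0.32709015  0.058     ] [np.float64(0.0734), np.float64(0.0733), np.float64(0.0728), np.float64(0.0748)]
yaw of +y edge 8.592307344345055
8.714817956924204
probe top [ 0.52460256 -0.32719023  0.133     ]
probe via scene top [ 0.52592356 -0.32678719  0.133     ] base [ 0.52519544 -0.32660154  0.058     ]
red [0.55753823 0.04336457 0.03      ] blue [ 0.56610917 -0.10033073  0.03      ]
```

```bash
cat >> h.py <<'E'
from scipy.spatial.transform import Rotation as Ro
def Rdown(yz): # tool x down, tool z horizontal at yaw yz deg
    a=np.radians(yz); z=np.array([np.cos(a),np.sin(a),0]); x=np.array([0,0,-1.]); return np.column_stack([x,np.cross(z,x),z])
def plan(p,R,p0=None,R0=None):
    s=arm.read_state(); R0=np.array(s["eef_rot"]) if R0 is None else R0; p0=np.array(s["tcp_pos"]) if p0 is None else p0
    print("shift cm",np.round(R0.T@(np.array(p)-p0)*100,2).tolist(),"rot",np.round(Ro.from_matrix(R0.T@R).as_rotvec(),3).tolist())
def st():
    s=arm.read_state(); print(s["time_s"],np.round(s["tcp_pos"],4),"F",np.round(s["contact_force"],2),"w",round(s["width"],4)); return s
E
python3 -c "
from h import *
plan([.4776,.2955,.2],Rdown(4.84),np.array([.16,-.552,.231]),Rdown(-73.854))"
```

```text
shift cm [3.1, 54.08, -72.58] rot [-1.373, 0.0, 0.0]
```

move_arm --steps '[0, 3, -4, -0.08, 0, 0, 0, 6, -8, -0.16, 0, 0, 0, 10, -13.4, -0.25, 0, 0, 0, 14, -18.8, -0.35, 0, 0, 0, 18, -24.2, -0.45, 0, 0, 0, 22, -29.5, -0.56, 0, 0, 0, 26, -34.9, -0.66, 0, 0, 0, 30, -40.3, -0.76, 0, 0, 0, 34, -45.6, -0.86, 0, 0, 0.5, 38, -51, -0.97, 0, 0, 1, 42, -56.4, -1.07, 0, 0, 1.5, 46, -61.8, -1.17, 0, 0, 2, 49, -65.8, -1.25, 0, 0, 2.5, 51.5, -69.1, -1.31, 0, 0, 3.1, 53.2, -71.4, -1.35, 0, 0, 3.1, 54.08, -72.58, -1.373, 0, 0, 3.1, 54.08, -72.58, -1.373, 0, 0, 3.1, 54.08, -72.58, -1.373, 0, 0]' --claw -0.15

```text
time_s: 2.5
tcp_pos: [0.4774, 0.2941, 0.2006]
eef_rot: [[0.0, -0.083, 0.997], [-0.0, 0.997, 0.083], [-1.0, -0.0, -0.0]]
contact_force: [-1.5, -0.6, 0.6]
width: 0.0361
```

```bash
python3 - <<'E'
from h import *
f,K,T,s=cam("wrist"); cv2.imwrite("pics/w1.png",f); st()
for b in(-.05,0,.05): print(w2px(K,T,np.array([.4776,.2955,.0836])+b*np.array([-.0844,.9964,0])))
f,*_=cam("top");crop(f,"t1b.png",130,150,330,300,4)
plan([.4776,.2955,.067],Rdown(4.84))
E
```

```text
2.55 [0.4775 0.294  0.2007] F [0.61 0.12 0.37] w 0.0363
[315.66235953 297.44684583]
[315.53166272 237.89530385]
[315.38727521 172.10564378]
shift cm [13.38, 0.15, 0.01] rot [-0.002, 0.0, 0.0]
```

View pics/w1.png

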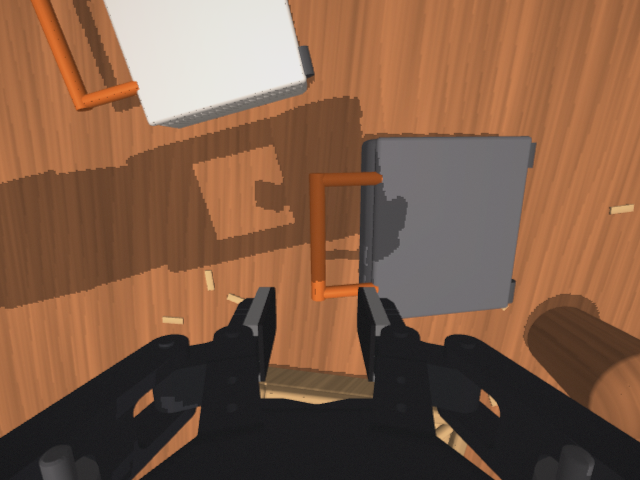

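The wrist view shows the bar at column 318, rows 175–298, which matches the prediction. I'll descend and grip it.

move_arm --steps '[4, 0.1, 0, 0, 0, 0, 8, 0.1, 0, 0, 0, 0, 11, 0.1, 0, 0, 0, 0, 13, 0.1, 0, 0, 0, 0, 13.4, 0.1, 0, 0, 0, 0, 13.4, 0.1, 0, 0, 0, 0]'

```text
time_s: 3.35
tcp_pos: [0.4779, 0.2959, 0.067]
eef_rot: [[0.001, -0.083, 0.997], [0.0, 0.997, 0.083], [-1.0, 0.0, 0.001]]
contact_force: [0.3, 0.2, 0.0]
width: 0.0364
```

move_arm --steps '[0, 0, 0, 0, 0, 0, 0, 0, 0, 0, 0, 0, 0, 0, 0, 0, 0, 0, 0, 0, 0, 0, 0, 0, 0, 0, 0, 0, 0, 0]' --claw -1 --squeeze 45

```text
time_s: 3.98
tcp_pos: [0.4779, 0.2964, 0.0666]
eef_rot: [[0.001, -0.084, 0.996], [0.0, 0.996, 0.084], [-1.0, 0.0, 0.001]]
contact_force: [0.7, -0.1, 2.8]
width: 0.0103
```

```bash
python3 - <<'E'
from h import *
s=st()
f,K,T,s=cam("scene"); crop(f,"s3.png",330,100,470,260,4)
h=np.array([.6491,.3100,.052]); ux=np.array([.9964,.0844,0])
th0=.182
for d in np.linspace(0,1,9):
    th=th0+d*(np.pi/3-th0); P=h+.175*(-np.cos(th)*ux+np.array([0,0,np.sin(th)]))
    P0=h+.175*(-np.cos(th0)*ux+np.array([0,0,np.sin(th0)])); D=P-P0
    print(round(th,3),"x %.2f z %.2f"%(-D[2]*100,D@ux*100))
E
```

```text
3.975 [0.4779 0.2964 0.0666] F [ 0.73 -0.09  2.85] w 0.0103
0.182 x -0.00 z 0.00
0.29 x -1.84 z 0.44
0.398 x -3.62 z 1.08
0.506 x -5.32 z 1.91
0.615 x -6.92 z 2.91
0.723 x -8.41 z 4.09
0.831 x -9.76 z 5.41
0.939 x -10.95 z 6.88
1.047 x -11.99 z 8.46
```

View pics/s3.png

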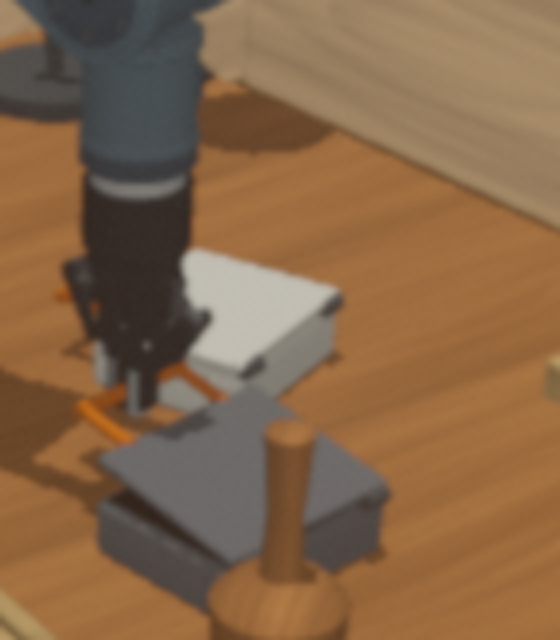

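move_arm --steps '[-0.9, 0, 0.2, 0, 0, 0, -1.84, 0, 0.44, 0, 0, 0, -2.7, 0, 0.74, 0, 0, 0, -3.62, 0, 1.08, 0, 0, 0, -4.5, 0, 1.48, 0, 0, 0, -5.32, 0, 1.91, 0, 0, 0, -6.1, 0, 2.38, 0, 0, 0, -6.92, 0, 2.91, 0, 0, 0, -6.92, 0, 2.91, 0, 0, 0, -6.92, 0, 2.91, 0, 0, 0]'

```text
time_s: 5.28
tcp_pos: [0.5056, 0.299, 0.1368]
eef_rot: [[-0.002, -0.084, 0.996], [0.0, 0.996, 0.084], [-1.0, 0.0, -0.002]]
contact_force: [-6.2, 2.0, 4.7]
width: 0.0102
```

```bash
python3 - <<'E'
from h import *
s=st()
f,K,T,s=cam("scene"); crop(f,"s4.png",330,100,470,260,4)
E
```

```text
5.275 [0.5056 0.299  0.1368] F [-6.19  1.99  4.73] w 0.0102
```

View pics/s4.png

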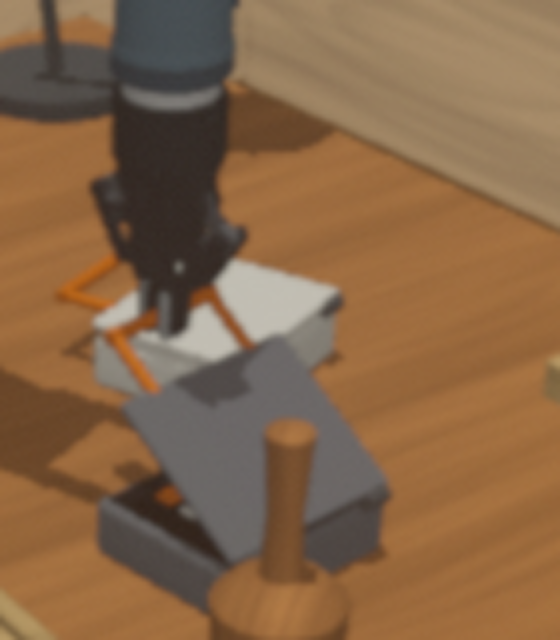

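move_arm --steps '[-0.75, 0, 0.57, 0, 0, 0, -1.49, 0, 1.18, 0, 0, 0, -2.18, 0, 1.82, 0, 0, 0, -2.84, 0, 2.5, 0, 0, 0, -3.45, 0, 3.22, 0, 0, 0, -4.03, 0, 3.97, 0, 0, 0, -4.56, 0, 4.74, 0, 0, 0, -5.07, 0, 5.6, 0, 0, 0, -5.07, 0, 5.65, 0, 0, 0, -5.07, 0, 5.65, 0, 0, 0]'

```text
time_s: 6.58
tcp_pos: [0.5617, 0.3044, 0.1906]
eef_rot: [[-0.001, -0.085, 0.996], [0.001, 0.996, 0.085], [-1.0, 0.001, -0.001]]
contact_force: [-14.2, 1.2, 17.7]
width: 0.0102
```

```bash
cat > ang.py <<'E'
import sys
from h import *
s=st()
f,K,T,s=cam("scene"); crop(f,sys.argv[1],330,60,470,260,3)
h=np.array([.6491,.3100,.052]); ux=np.array([.9964,.0844,0])
P=np.array(s["tcp_pos"])+np.array([0,0,.017]); d=P-h; print("angle deg",np.degrees(np.arctan2(d[2],-d@ux)),"r",np.hypot(d[2],d@ux))
E
python3 ang.py s5.png
```

```text
6.575 [0.5617 0.3044 0.1906] F [-14.24   1.18  17.75] w 0.0102
angle deg 60.628635866920604 r 0.1785241544011064
```

View pics/s5.png

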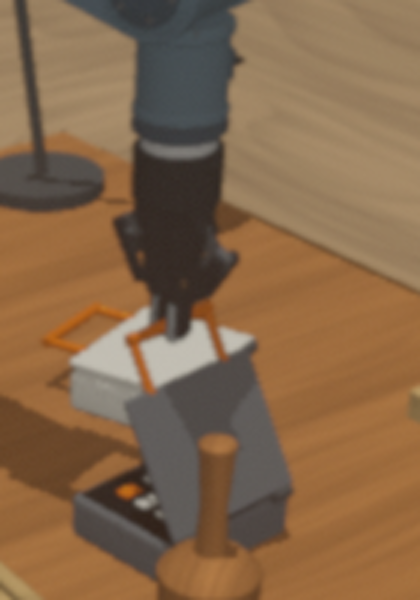

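move_arm --steps '[-0.15, 0, -0.08, 0, 0, 0, -0.15, 0, -0.08, 0, 0, 0]'

```text
time_s: 6.88
tcp_pos: [0.5616, 0.3043, 0.1907]
eef_rot: [[0.001, -0.085, 0.996], [0.001, 0.996, 0.085], [-1.0, 0.001, 0.001]]
contact_force: [-7.0, 2.3, 8.5]
width: 0.0104
```

move_arm --steps '[-0.15, 0, -0.08, 0, 0, 0, -0.15, 0, -0.08, 0, 0, 0, -0.15, 0, -0.08, 0, 0, 0, -0.15, 0, -0.08, 0, 0, 0]' --claw -0.2

```text
time_s: 7.38
tcp_pos: [0.5613, 0.303, 0.189]
eef_rot: [[-0.0, -0.084, 0.997], [-0.0, 0.997, 0.084], [-1.0, -0.0, -0.0]]
contact_force: [0.3, -0.6, 0.3]
width: 0.0344
```

```bash
python3 ang.py s6.png
```

```text
7.375 [0.5613 0.303  0.189 ] F [ 0.28 -0.57  0.3 ] w 0.0344
angle deg 60.237517947500415 r 0.17744532893209883
```

View pics/s6.png

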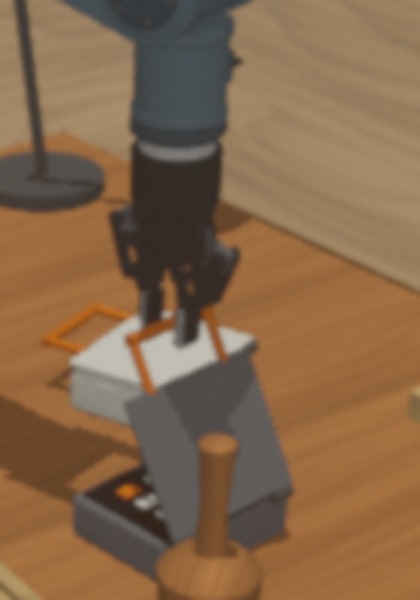

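move_arm --steps '[-3, 0, 0, 0, 0, 0, -8, 0, 0, 0, 0, 0, -11, 0, 0, 0, 0, 0]'

```text
time_s: 7.8
tcp_pos: [0.5619, 0.3034, 0.302]
eef_rot: [[0.003, -0.084, 0.996], [0.001, 0.996, 0.084], [-1.0, 0.001, 0.003]]
contact_force: [0.1, 0.1, 0.0]
width: 0.0345
```

```bash
python3 - <<'E'
from h import *
st()
plan([.525,-.327,.25],Rdown(-81.35))
plan([.54,-.1,.30],Rdown(-81.35))
_,Kt,Tt,_=cam("top"); print("decoy",px2w(Kt,Tt,472,285,0.0),px2w(Kt,Tt,491,288,.12))
E
```

```text
7.8 [0.5619 0.3034 0.302 ] F [0.13 0.07 0.01] w 0.0345
shift cm [5.14, -62.51, -8.97] rot [1.504, 0.002, -0.003]
shift cm [0.16, -40.02, -5.56] rot [1.504, 0.002, -0.003]
decoy [ 0.43229088 -0.33044726  0.        ] [ 0.43263274 -0.33685037  0.12      ]
```

move_arm --steps '[0, -3, -0.4, 0.1, 0, 0, 0, -7, -1, 0.2, 0, 0, 0, -12, -1.7, 0.33, 0, 0, 0, -17, -2.4, 0.46, 0, 0, 0, -22, -3.1, 0.59, 0, 0, 0, -27, -3.9, 0.72, 0, 0, 0, -32, -4.6, 0.85, 0, 0, 0, -37, -5.3, 0.98, 0, 0, 1, -42, -6, 1.1, 0, 0, 2, -47, -6.7, 1.22, 0, 0, 3, -52, -7.5, 1.33, 0, 0, 4, -56.5, -8.1, 1.42, 0, 0, 4.8, -60, -8.6, 1.48, 0, 0, 5.1, -62.5, -9, 1.504, 0, 0, 5.1, -62.5, -9, 1.504, 0, 0, 5.1, -62.5, -9, 1.504, 0, 0]' --claw 0.15

```text
time_s: 9.85
tcp_pos: [0.5242, -0.3263, 0.2483]
eef_rot: [[0.0, 0.988, 0.151], [0.0, 0.151, -0.988], [-1.0, 0.0, -0.0]]
contact_force: [-0.2, 0.2, 0.5]
width: 0.0491
```

```bash
python3 - <<'E'
from h import *
st()
f,K,T,s=cam("wrist"); cv2.imwrite("pics/w2.png",f)
for z in(.058,.133): print(w2px(K,T,[.525,-.327,z]))
a=np.radians(8.65);X=np.array([np.cos(a),np.sin(a),0]);Y=np.array([-np.sin(a),np.cos(a),0])
print([w2px(K,T,np.array([.525,-.327,.133])+sx*.013*X+sy*.01*Y).round(0).tolist() for sx in(-1,1) for sy in(-1,1)])
f,K,T,s=cam("scene"); crop(f,"s7.png",330,100,470,260,4)
f,K,T,s=cam("top"); crop(f,"t7.png",150,150,270,290,5)
plan([.525,-.327,.087],Rdown(-81.35))
E
```

```text
9.85 [ 0.5242 -0.3263  0.2483] F [-0.2   0.18  0.5 ] w 0.0491
[316.88705843 221.38318747]
[317.09237275 240.60366734]
[[330.0, 257.0], [304.0, 257.0], [330.0, 224.0], [304.0, 224.0]]
shift cm [16.17, 0.03, 0.1] rot [0.002, 0.0, -0.001]
```

View pics/w2.png

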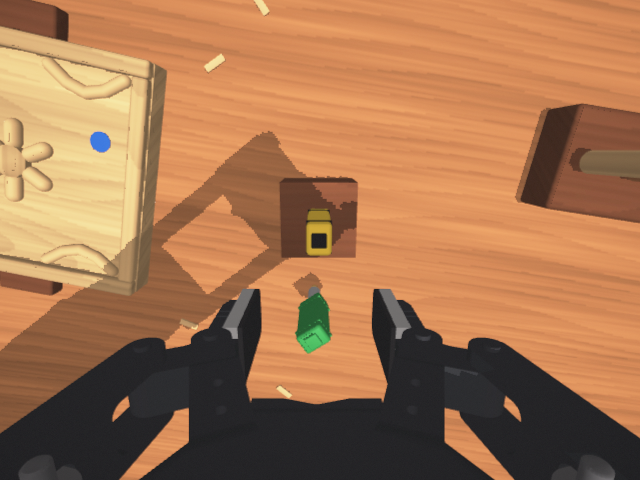

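View pics/s7.png

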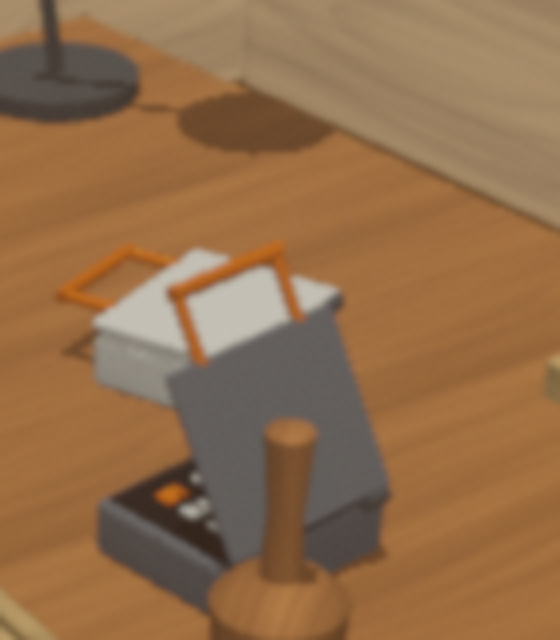

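View pics/t7.png

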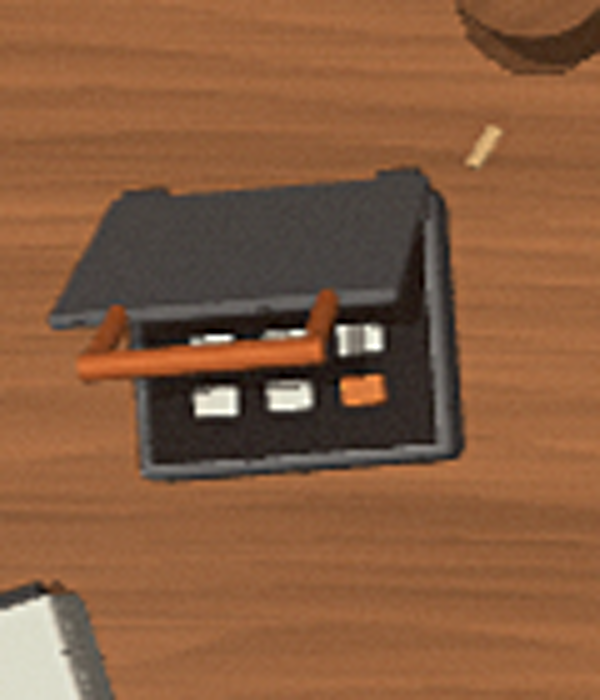

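```bash
cat > fit2.py <<'E'
from h import *
from scipy.optimize import least_squares
_,Kt,Tt,s=cam("top");_,Ks,Ts,_=cam("scene")
def un(p,o,k): return (np.array(p)+.5)/k-.5+np.array(o)
def pt(q,l):
    x,y,w,th=q; a,b,dz=l
    lx=.13-a*np.cos(th)+dz*np.sin(th); lz=.052+a*np.sin(th)+dz*np.cos(th)
    return np.array([x+np.cos(w)*lx-np.sin(w)*b,y+np.sin(w)*lx+np.cos(w)*b,lz])
t=lambda p:('t',un(p,(150,150),5)); s_=lambda p:('s',un(p,(330,100),4))
obs=[((.175,.05,0),*t((79,367))),((.175,-.05,0),*t((326,349))),((.175,-.05,0),*s_((170,294))),((.175,.05,0),*s_((284,246))),
((.13,-.075,.004),*s_((169,382))),((.13,.075,.004),*s_((330,312))),((0,.075,.004),*s_((388,496)))]
m=[0.51953587,0.29901432,0.08451145]
f=lambda q:np.concatenate([w2px(*((Kt,Tt) if k=='t' else (Ks,Ts)),pt(m+[q[0]],l))-p for l,k,p in obs])
r=least_squares(f,[1.]);print(np.degrees(r.x),r.fun.reshape(-1,2).round(1).tolist())
E
python3 fit2.py
```

```text
[60.25021821] [[0.7, -0.9], [-0.0, -0.5], [-0.5, 0.3], [-1.4, 0.8], [-0.8, -2.0], [0.0, -2.6], [0.6, -2.6]]
```

move_arm --steps '[3, 0, 0.2, 0, 0, 0, 7, 0, 0.2, 0, 0, 0, 11, 0, 0.2, 0, 0, 0, 14, 0, 0.2, 0, 0, 0, 15.5, 0, 0.2, 0, 0, 0, 16.2, 0, 0.2, 0, 0, 0, 16.2, 0, 0.2, 0, 0, 0, 16.2, 0, 0.2, 0, 0, 0]'

```text
time_s: 11.1
tcp_pos: [0.525, -0.3297, 0.0876]
eef_rot: [[0.002, 0.989, 0.15], [-0.002, 0.15, -0.989], [-1.0, 0.001, 0.002]]
contact_force: [-0.1, -1.0, 0.2]
width: 0.0489
```

```bash
python3 - <<'E'
from h import *
st()
f,K,T,s=cam("wrist"); cv2.imwrite("pics/w3.png",f)
f,K,T,s=cam("scene"); crop(f,"s8.png",80,180,230,330,4)
E
```

```text
11.1 [ 0.525  -0.3297  0.0876] F [-0.1  -1.    0.24] w 0.0489
```

View pics/w3.png

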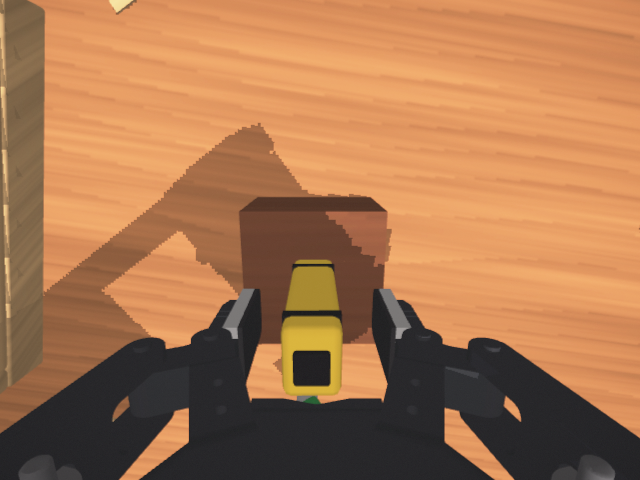

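View pics/s8.png

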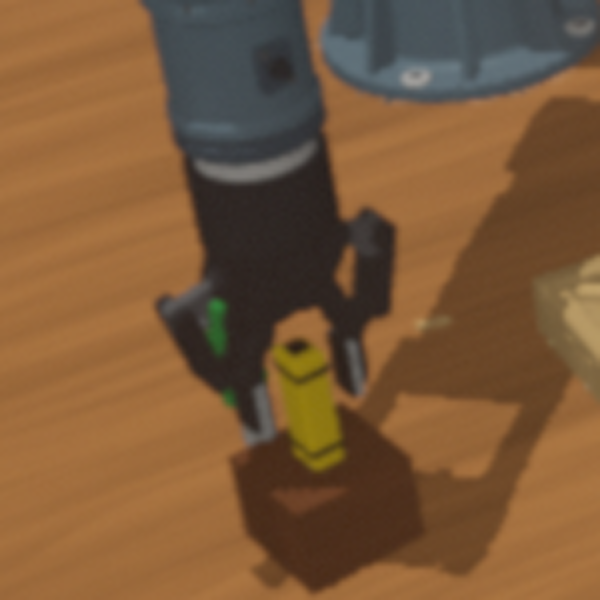

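move_arm --steps '[0, 0, -0.15, 0, 0, 0, 0, 0, -0.15, 0, 0, 0]'

```text
time_s: 11.45
tcp_pos: [0.5241, -0.3275, 0.0865]
eef_rot: [[0.0, 0.989, 0.15], [-0.0, 0.15, -0.989], [-1.0, 0.0, 0.0]]
contact_force: [-0.4, 1.3, 0.0]
width: 0.0489
```

move_arm --steps '[0, 0, 0, 0, 0, 0, 0, 0, 0, 0, 0, 0, 0, 0, 0, 0, 0, 0, 0, 0, 0, 0, 0, 0, 0, 0, 0, 0, 0, 0, 0, 0, 0, 0, 0, 0]' --claw -1 --squeeze 60

```text
time_s: 12.2
tcp_pos: [0.5241, -0.3276, 0.0863]
eef_rot: [[0.0, 0.989, 0.15], [-0.0, 0.15, -0.989], [-1.0, 0.0, 0.0]]
contact_force: [-0.9, 0.5, 1.6]
width: 0.0192
```

```bash
python3 - <<'E'
from h import *
st()
f,K,T,s=cam("wrist"); cv2.imwrite("pics/w4.png",f)
E
```

```text
12.2 [ 0.5241 -0.3276  0.0863] F [-0.86  0.53  1.62] w 0.0192
```

View pics/w4.png

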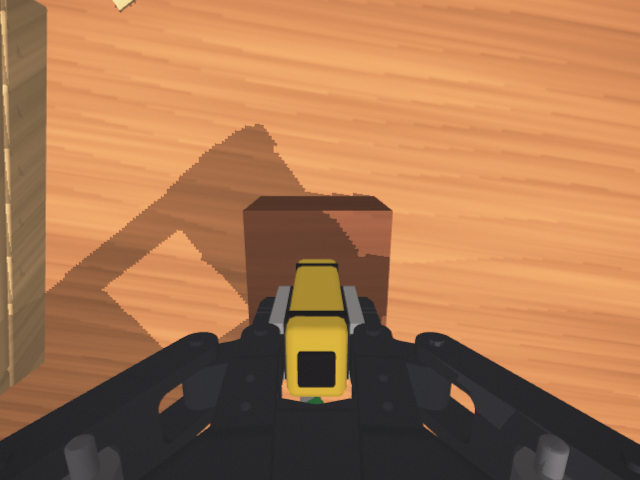

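move_arm --steps '[-1, 0, 0, 0, 0, 0, -3, 0, 0, 0, 0, 0, -5, 0, 0, 0, 0, 0, -8, 0, 0, 0, 0, 0, -10, 0, 0, 0, 0, 0, -10, 0, 0, 0, 0, 0, -10, 0, 0, 0, 0, 0]'

```text
time_s: 13.12
tcp_pos: [0.5235, -0.3272, 0.1853]
eef_rot: [[-0.001, 0.989, 0.15], [0.001, 0.15, -0.989], [-1.0, -0.001, -0.001]]
contact_force: [-0.2, -0.1, -1.2]
width: 0.0193
```

```bash
python3 - <<'E'
from h import *
st()
f,K,T,s=cam("scene"); crop(f,"s9.png",80,130,230,330,3)
f,K,T,s=cam("wrist"); cv2.imwrite("pics/w5.png",f)
plan([.5575,.0434,.186],Rdown(-81.35))
E
```

```text
13.125 [ 0.5235 -0.3272  0.1853] F [-0.21 -0.12 -1.18] w 0.0193
shift cm [-0.08, 8.94, -36.1] rot [-0.0, -0.002, 0.002]
```

View pics/s9.png

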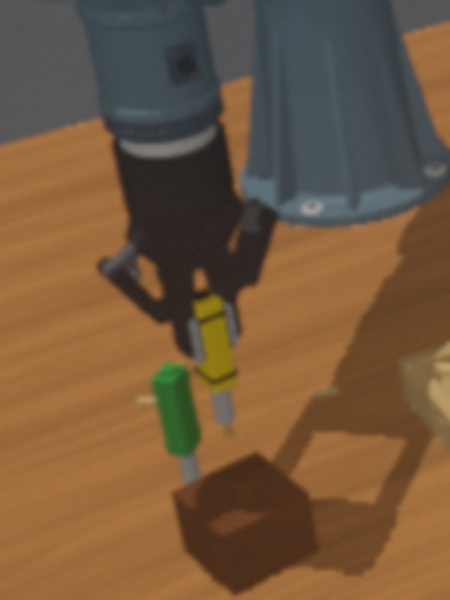

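View pics/w5.png

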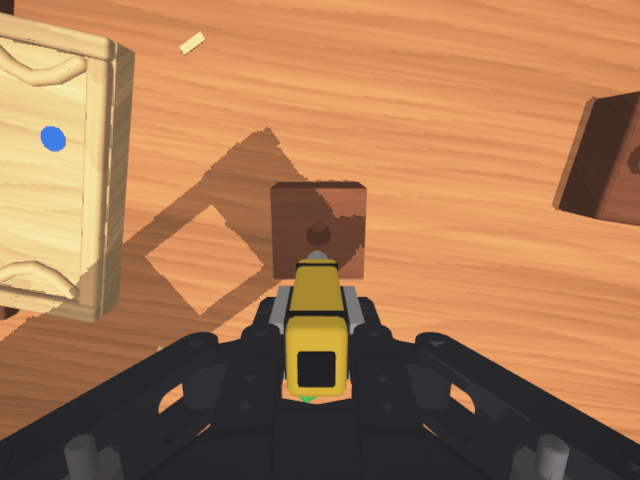

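move_arm --steps '[0, 0.5, -2, 0, 0, 0, 0, 1.2, -5, 0, 0, 0, 0, 2.2, -9, 0, 0, 0, 0, 3.2, -13, 0, 0, 0, 0, 4.2, -17, 0, 0, 0, 0, 5.2, -21, 0, 0, 0, 0, 6.2, -25, 0, 0, 0, 0, 7.2, -29, 0, 0, 0, 0, 8, -32.5, 0, 0, 0, 0, 8.6, -34.8, 0, 0, 0, 0, 8.94, -36.1, 0, 0, 0, 0, 8.94, -36.1, 0, 0, 0, 0, 8.94, -36.1, 0, 0, 0]'

```text
time_s: 14.85
tcp_pos: [0.558, 0.0422, 0.1861]
eef_rot: [[-0.0, 0.989, 0.15], [-0.0, 0.15, -0.989], [-1.0, -0.0, 0.0]]
contact_force: [-0.4, -0.6, -0.4]
width: 0.0192
```

```bash
python3 - <<'E'
from h import *
st()
f,K,T,s=cam("wrist"); cv2.imwrite("pics/w6.png",f)
print(w2px(K,T,[.5575,.0434,.03]))
P=np.array(s["tcp_pos"]);print("tip px",w2px(K,T,P-[0,0,.0763]))
f,K,T,s=cam("scene"); crop(f,"s10.png",200,130,380,310,4)
print("scene tip px",w2px(K,T,P-[0,0,.0723]),w2px(K,T,[.5575,.0434,.03]))
plan([.5575,.0434,.112],Rdown(-81.35))
E
```

```text
14.85 [0.558  0.0422 0.1861] F [-0.39 -0.57 -0.41] w 0.0192
[314.50717795 230.09998461]
tip px [315.93945537 256.38150709]
scene tip px [301.70182566 228.22547276] [303.03972964 255.95473064]
shift cm [7.41, -0.04, -0.16] rot [-0.001, 0.0, 0.0]
```

View pics/w6.png

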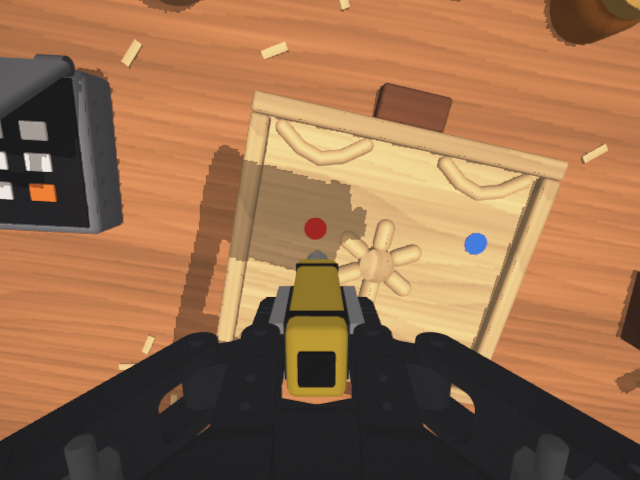

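View pics/s10.png

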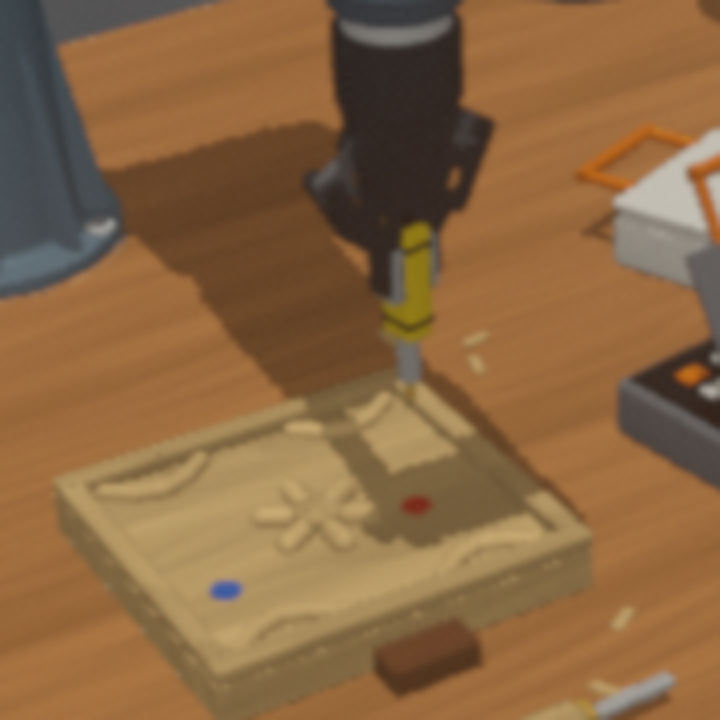

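move_arm --steps '[2, -0.04, -0.14, 0, 0, 0, 4.5, -0.04, -0.14, 0, 0, 0, 6, -0.04, -0.14, 0, 0, 0, 7, -0.04, -0.14, 0, 0, 0, 7.2, -0.04, -0.14, 0, 0, 0, 7.2, -0.04, -0.14, 0, 0, 0, 7.2, -0.04, -0.14, 0, 0, 0]'

```text
time_s: 15.82
tcp_pos: [0.5582, 0.044, 0.115]
eef_rot: [[0.001, 0.989, 0.15], [-0.0, 0.15, -0.989], [-1.0, 0.001, 0.0]]
contact_force: [0.6, -0.2, -1.0]
width: 0.0195
```

```bash
cat > avg.py <<'E'
import sys
from h import *
F=[];P=[]
for i in range(5):
    arm.snapshot("top"); s=arm.read_state(); F.append(s["contact_force"]);P.append(s["tcp_pos"])
print("avg",np.mean(P,0).round(4),np.mean(F,0).round(2),np.std(F,0).round(2),s["time_s"])
P=np.mean(P,0)
f,K,T,s=cam("scene"); crop(f,sys.argv[1],260,200,360,280,8)
print("scene tip end px crop",(w2px(K,T,[P[0],P[1],max(P[2]-.0763,.03)])-[260,200])*8,"dot",(w2px(K,T,[.5575,.0434,.03])-[260,200])*8)
f,K,T,s=cam("wrist"); crop(f,"w"+sys.argv[1],260,180,380,300,5)
plan([.5575,.0434,.1003],Rdown(-81.35))
E
python3 avg.py a1.png
```

```text
avg [0.5579 0.0441 0.1147] [-0.01 -0.22 -0.98] [0.57 0.42 0.1 ] 16.075
scene tip end px crop [346.00378819 425.56522312] dot [344.31783708 447.63784508]
shift cm [1.4, -0.02, 0.07] rot [-0.0, 0.0, -0.0]
```

View pics/a1.png

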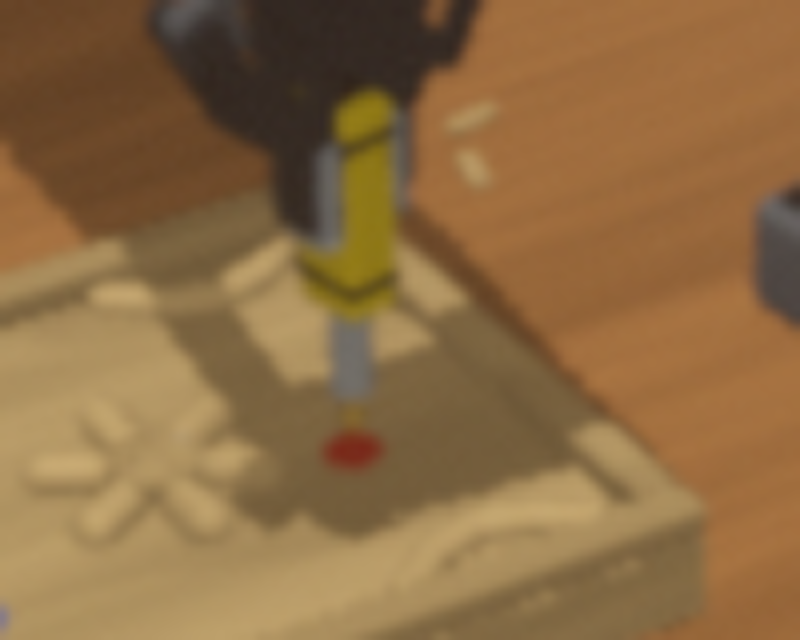

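View pics/wa1.png

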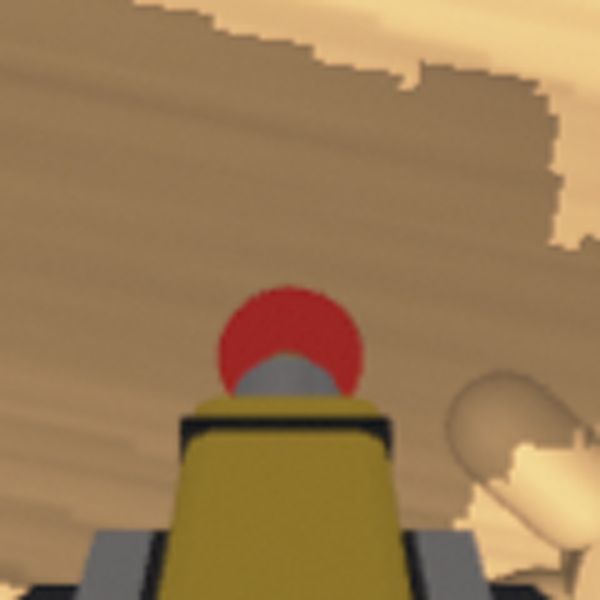

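move_arm --steps '[0.3, 0, 0, 0, 0, 0, 0.6, 0, 0, 0, 0, 0, 0.8, 0, 0, 0, 0, 0, 1, 0, 0, 0, 0, 0, 1.2, 0, 0, 0, 0, 0, 1.2, 0, 0, 0, 0, 0, 1.2, 0, 0, 0, 0, 0, 1.2, 0, 0, 0, 0, 0]'

```text
time_s: 17.18
tcp_pos: [0.5576, 0.0441, 0.1023]
eef_rot: [[0.0, 0.989, 0.15], [-0.0, 0.15, -0.989], [-1.0, 0.0, 0.0]]
contact_force: [-0.7, 0.3, 0.5]
width: 0.0189
```

```bash
python3 avg.py a2.png
```

```text
avg [0.5576 0.0441 0.1023] [-0.97  0.12  1.16] [0.54 0.46 0.3 ] 17.425
scene tip end px crop [346.25940052 447.04636901] dot [344.31783708 447.63784508]
shift cm [0.19, -0.02, 0.07] rot [-0.0, 0.0, -0.0]
```

View pics/a2.png

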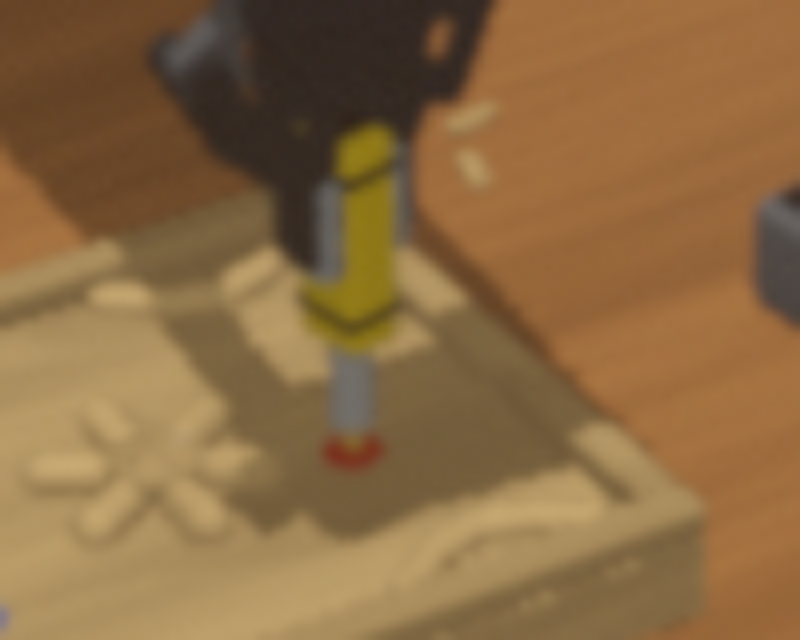

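move_arm --steps '[0.1, 0, 0, 0, 0, 0, 0.2, 0, 0, 0, 0, 0, 0.25, 0, 0, 0, 0, 0, 0.25, 0, 0, 0, 0, 0, 0.25, 0, 0, 0, 0, 0, 0.25, 0, 0, 0, 0, 0]'

```text
time_s: 18.27
tcp_pos: [0.5576, 0.0441, 0.0998]
eef_rot: [[0.0, 0.989, 0.15], [-0.0, 0.15, -0.989], [-1.0, 0.0, 0.0]]
contact_force: [-0.6, -0.3, 2.0]
width: 0.0189
```

```bash
python3 avg.py a3.png;python3 avg.py a4.png; python3 -c "
from h import *
f,*_=cam('scene');cv2.imwrite('pics/fin.png',f)"
```

```text
avg [0.5576 0.0441 0.0997] [-0.82  0.17  2.26] [0.42 0.46 0.63] 18.525
scene tip end px crop [346.29398555 447.12775025] dot [344.31783708 447.63784508]
shift cm [-0.06, -0.02, 0.06] rot [-0.0, 0.0, -0.0]
avg [0.5576 0.0441 0.0997] [-0.88  0.12  2.14] [0.46 0.32 0.35] 18.875
scene tip end px crop [346.27730652 447.07465244] dot [344.31783708 447.63784508]
shift cm [-0.06, -0.02, 0.07] rot [-0.0, 0.0, -0.0]
```

View pics/a4.png

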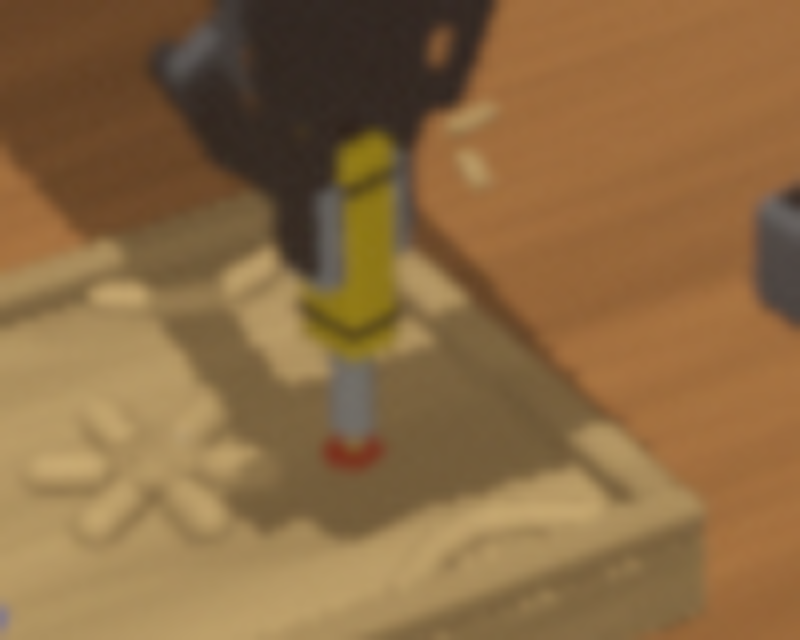

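View pics/fin.png

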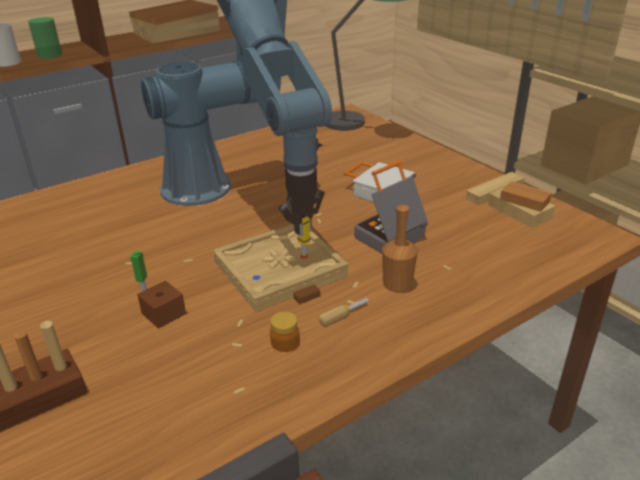

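```bash
python3 -c "
from cell import arm
print(arm.hand_in())"
```

```text
the job is handed in; nothing more can be done
None
```

I handed the job in at about 19 s, with the screen open and the probe held on the red dot. No verdict was reported.

- **Screen:** I gripped the grey meter's bar and lifted the screen along its arc. A camera fit after letting go put it at about 60.2°. The last scene picture shows it still standing open.
- **Probe:** I took the yellow probe straight up out of its stand and held it upright on the red dot. The tip is about 1 mm from the centre by my estimate, and the blue dot was not touched.
- **Pressure:** The spring force was about 3.2 N after allowing for the probe's weight. That puts the tip about 6.3 mm in. The probe's height gives about 6.6 mm, against a target of 6 mm.
- **Bystanders:** The mallet, jar and gouge look unmoved in the last picture.

**Imperfect checks:**
- The screen fit had errors of up to 2.6 pixels.
- The wrist force rose to about 23 N at the end of the lift because the commanded arc was slightly off, so I eased it before letting go.

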